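Hold the glue-press jog button

TASK

On the grey push-button box, push the green button fully down and keep it down for at least three seconds without a break, so that the blue press clamps the painted badge on the box lid, then let it come up again and move the gripper clear. Do not press the red or the yellow button.

Things in the scene. Friction and masses are not known exactly. Their poses are not given: they have to be found in the camera images.
- jog_top (a point): Centre of the top face of the green cap: round, 32 mm across, facing up, 74 mm above the work surface when up and 12 mm above its black collar (48 mm across). One of three in a row, 75 mm apart in any order, on a fixed grey box 120 x 250 mm, 50 mm high; this point's y runs along the row. The point sinks with the cap. To the right (-y) stands a 350 mm tall press; the rest nearby is under 110 mm.
- jog (a joint): How far the green button is pressed, in m: 0 up, 0.008 fully down. It springs back by itself. The force grows from about 1 N to about 4 N when fully down, where it meets a firm stop. While it is down the pad of the press is down.
- red (a joint): How far the red button is pressed, in m: 0 up, 0.008 fully down. Same size and shape as the green one, 75 or 150 mm from it in the row. Leave it alone.
- yellow (a joint): How far the yellow button is pressed, in m: 0 up, 0.008 fully down. Same size and shape as the green one, 75 or 150 mm from it in the row. Leave it alone.

How it is judged:
On the way:
1. the green button is held at least 5 mm down for 2.6 s without a break (value of joint jog above 0.005 m), for 2.6 s.
At the end, for the whole second after the job is handed in: The green button, after its hold, is up again (within 1.5 mm), and the red and yellow buttons are up (within 1.5 mm) (value of joint each of jog, red, yellow below 0.0015 m); the robot touches nothing.
It fails at once if the red or the yellow button is pressed more than 3 mm (value of joint any of red, yellow above 0.003 m).
It also fails if it takes over 29 s, if anything falls off the work surface, if the arm or the gripper's body presses on something with over 40 N, if the wrist force passes 120 N, or if a joint passes its speed limit or range.

ROBOT

A 6-joint arm with a two-finger parallel gripper is mounted at the origin on the work surface. World frame = base frame: x ahead of the robot, y to its left, z up, the work surface at z = 0. Lengths are in m, angles in rad, forces in N, time in s.
With the tool pointing down it reaches from about 0.225 to 0.725 m from the base axis. Payload 3.1 kg.
Tool frame: the origin (TCP) lies midway between the tips of the shut fingers; the grasp point (between the pads) lies 19 mm behind it; z points along the fingers, y is the direction in which the jaws open and shut (so a half turn about z gives the same grasp; the last joint's range is limited). The gripper opens to 85 mm and grips with 20 to 120 N. Pads are 22 mm wide; open, the fingers measure 114 mm over their backs; the gripper's body (76 mm by 85 mm) begins 54 mm behind the grasp point. The pads swing forward as they close: fully open they stand 13 mm farther back than shut.
Start: joints at [1.095, 0.048, 0.099, 1.622, 0, 1.443], TCP at [0.179, 0.494, 0.231] pointing down, gripper open.
Joint ranges: [-2.91, 2.91], [-0.99, 1.94], [-1.21, 1.42], [-2.12, 2.29], [-1.49, 1.47], [-3.14, 3.14]. Speed limits (rad/s): [2.79, 2.79, 3.14, 3.14, 3.14, 3.14].

INTERFACE

Orientations are given as a 3x3 rotation matrix whose columns are the frame's x, y, z axes.
In Python, from rig import bot gives the robot as it stands. The module is installed in compiled form; this text tells all that it offers.
- The arm moves only by the tool apply_moves, never from a script. Its argument "commands" is a list of rows, each a list of 3 entries, a list of its own where there are three numbers: the finger opening in m, from 0 to 0.0854, then the shift along the tool's x, y, z in m, then the turn about the tool's z in rad. A call has 1 to 10 rows; each row shifts and turns the commanded pose from where the row before left it, along the tool's axes as they then stand; what a row does not reach is not made up. A row lasts 1/8 s, in which the tool goes at most 62.5 mm and 10.7 degrees, less where a joint would pass 70% of its speed; a pose out of reach is approached as far as the arm can. A call with a gripper value outside its range is refused whole. The fingers move at their own pace and stop on an object; "force" is the grip in N (left out, the last holds). Time passes only in rows, so rows that do not move let the fingers close. It gives the time, the measured TCP pose, the force and the opening at its end, in the units of the state.
- bot.sense(): the state, without advancing time (a new reading comes with each control period).
- bot.camera(name): name is "scene" or "side" or "wrist"; returns the picture (400x640x3 uint8, red, green, blue); there is no depth.
- bot.calibration(name): a dict with "mtx" (3x3 intrinsics, pixels), "pose" (4x4, takes a point from camera to world coordinates). Camera axes: x right, y up, looking along -z (the intrinsics and any distortion apply to the point x, -y, -z); pixel columns grow to the right and rows downward; lengths in m; the calibration is good to about 2 mm. A picture is of the moment at which its call begins: read the wrist's pose just before it. calibration takes no time and is no camera call; for the wrist camera it gives the pose at the moment of the call.
- bot.job_done(): hands the job in, once; it reports no verdict.
The state is a dict: "time": time; "joints": joint angles; "joint_vel": joint speeds; "joint_torque": joint torques, N m; "tcp_pos": TCP position; "tcp_rot": TCP orientation; "ft_force": force on the tool from outside, world axes, zero at the start; "ft_torque": the same for the moment, N m; "finger_gap": finger opening in m.
Only numpy, scipy, OpenCV 4.12 (cv2) and the standard library are available. Lean on these libraries where they do the work, as an engineer would, in place of code of your own. Each camera call takes 0.05 s, during which the arm holds its last target.

## Working session

There is one attempt and no reset: what is moved stays moved. The work goes in short steps, Python scripts to look and compute and a tool call to move; the robot and the scene stay as the last step left them, time stands still between calls to the robot, and variables do not carry over. Pictures are saved under pics/ and viewed, and the job is handed in when it is done.

Besides the shell and the picture viewer there is one more tool, called after "Call:" as name([rows], argument=value, ...), one row to a line, values as JSON. apply_moves: Moves the arm, as the interface text tells. Its arguments: {"type":"object","properties":{"commands":{"type":"array","items":{"type":"array"}},"force":{"type":"number"}},"required":["commands"]}

```bash
mkdir -p pics; python3 - <<'E'
from rig import bot
import cv2,numpy as np
s=bot.sense();print(s['time'],s['tcp_pos'],np.round(s['tcp_rot'],3),s['ft_force'],s['finger_gap'])
for n in ['scene','side']:
    c=bot.calibration(n);print(n,{k:np.round(v,3) for k,v in c.items()})
    cv2.imwrite(f'pics/{n}0.png',bot.camera(n)[:,:,::-1])
E
```

```text
0.0 [0.17864312 0.49301248 0.23013974] [[-0.94   0.341 -0.001]
 [ 0.341  0.94  -0.002]
 [ 0.    -0.002 -1.   ]] [0.96218848 0.0397193  0.711898  ] 0.08536259480270512
scene {'mtx': array([[376.432,   0.   , 315.503],
       [  0.   , 376.432, 198.924],
       [  0.   ,   0.   ,   1.   ]]), 'pose': array([[ 0.132, -0.559,  0.819,  1.105],
       [ 0.991,  0.059, -0.119,  0.071],
       [ 0.019,  0.827,  0.562,  0.483],
       [ 0.   ,  0.   ,  0.   ,  1.   ]])}
side {'mtx': array([[487.335,   0.   , 324.733],
       [  0.   , 487.335, 190.272],
       [  0.   ,   0.   ,   1.   ]]), 'pose': array([[ 0.994,  0.057, -0.096,  0.511],
       [-0.112,  0.525, -0.844, -0.395],
       [ 0.002,  0.849,  0.528,  0.458],
       [ 0.   ,  0.   ,  0.   ,  1.   ]])}
```

View pics/scene0.png

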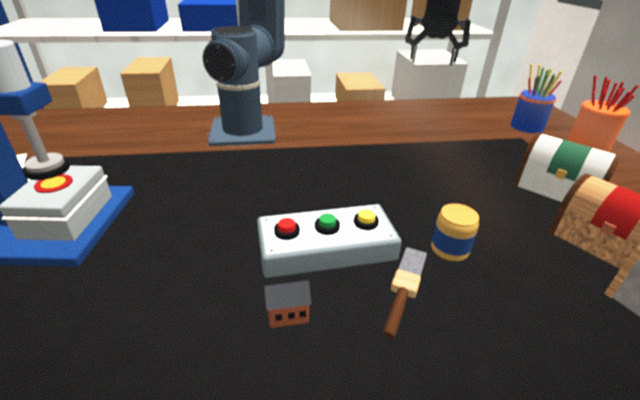

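View pics/side0.png

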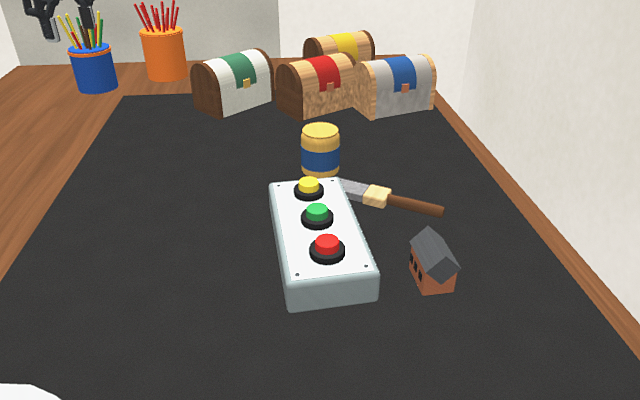

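Scene view: red (287,227), green (327,222) and yellow (367,217) caps on the grey box. Side view: green is at (317,212), between red (327,245) and yellow (309,186). Next I'll fit the cap silhouettes in both views.

```bash
cat > fit.py <<'E'
import cv2,numpy as np
from scipy.optimize import least_squares
def proj(P,c):
    T=np.linalg.inv(c['pose']);q=P@T[:3,:3].T+T[:3,3];q=q*[1,-1,-1];p=q@c['mtx'].T;return p[:,:2]/p[:,2:]
def mask(im,col):
    h=cv2.cvtColor(im,cv2.COLOR_RGB2HSV);H=h[...,0].astype(int);S=h[...,1];V=h[...,2]
    r={'red':(H<8)|(H>172),'green':(H>45)&(H<85),'yellow':(H>20)&(H<35)}[col]
    return (r&(S>110)&(V>60)).astype(np.uint8)
def blob(im,col,uv):
    n,l,st,ce=cv2.connectedComponentsWithStats(mask(im,col))
    i=1+np.argmin(np.hypot(*(ce[1:]-uv).T)+ (st[1:,4]<60)*1e3);return ce[i],st[i]
def model(x,y,z,c,h=.012):
    a=np.linspace(0,2*np.pi,60);P=np.concatenate([np.c_[x+.016*np.cos(a),y+.016*np.sin(a),0*a+zz] for zz in (z,z-h)])
    hull=cv2.convexHull(proj(P,c).astype(np.float32));m=cv2.moments(hull);x0=hull[:,0].min(0);x1=hull[:,0].max(0)
    return np.array([m['m10']/m['m00'],m['m01']/m['m00']]),np.r_[x0,x1-x0],m['m00']
E
python3 - <<'E'
from rig import bot
from fit import *
ims={n:cv2.imread(f'pics/{n}0.png')[:,:,::-1].copy() for n in('scene','side')}
cs={n:bot.calibration(n) for n in ims}
g={'red':[(287,227),(327,245)],'green':[(327,222),(317,212)],'yellow':[(367,217),(309,186)]}
for col,uv in g.items():
    b={n:blob(ims[n],col,u) for n,u in zip(ims,uv)}
    for use in (['scene'],['side'],['scene','side']):
        f=lambda p:np.concatenate([model(p[0],p[1],.074,cs[n])[0]-b[n][0] for n in use])
        r=least_squares(f,[.5,0],diff_step=1e-3)
        print(col,use,np.round(r.x,4),np.round(r.fun,1),[(b[n][1],np.round(model(*r.x,.074,cs[n])[1]),model(*r.x,.074,cs[n])[2]) for n in use])
E
```

```text
red ['scene'] [0.5787 0.0969] [0. 0.] [(array([277, 218,  20,  16, 246], dtype=int32), array([277., 218.,  18.,  17.], dtype=float32), 256.18373918230645)]
red ['side'] [0.5695 0.0975] [-0. -0.] [(array([315, 234,  25,  21, 437], dtype=int32), array([314., 233.,  25.,  23.], dtype=float32), 484.26243781112134)]
red ['scene', 'side'] [0.571  0.0974] [-0.  -2.7  1.2 -0. ] [(array([277, 218,  20,  16, 246], dtype=int32), array([277., 215.,  18.,  16.], dtype=float32), 250.39774577715434), (array([315, 234,  25,  21, 437], dtype=int32), array([315., 233.,  25.,  23.], dtype=float32), 484.1446380086709)]
green ['scene'] [0.5725 0.171 ] [-0. -0.] [(array([318, 214,  19,  15, 212], dtype=int32), array([318., 213.,  18.,  16.], dtype=float32), 243.33936247043312)]
green ['side'] [0.5639 0.1724] [-0. -0.] [(array([306, 203,  22,  18, 338], dtype=int32), array([305., 202.,  23.,  20.], dtype=float32), 384.5676353753079)]
green ['scene', 'side'] [0.5655 0.1721] [ 0.  -2.4  1.1  0. ] [(array([318, 214,  19,  15, 212], dtype=int32), array([318., 211.,  18.,  16.], dtype=float32), 238.3031971915625), (array([306, 203,  22,  18, 338], dtype=int32), array([306., 202.,  23.,  20.], dtype=float32), 384.6135986756999)]
yellow ['scene'] [0.5683 0.2441] [ 0. -0.] [(array([357, 210,  19,  15, 214], dtype=int32), array([357., 209.,  18.,  16.], dtype=float32), 234.2995381813962)]
yellow ['side'] [0.5583 0.248 ] [ 0. -0.] [(array([298, 176,  21,  18, 308], dtype=int32), array([298., 176.,  21.,  17.], dtype=float32), 311.51189726032317)]
yellow ['scene', 'side'] [0.5602 0.2466] [ 0.2 -2.7  1.3  0.4] [(array([357, 210,  19,  15, 214], dtype=int32), array([357., 207.,  18.,  15.], dtype=float32), 228.7491042544134), (array([298, 176,  21,  18, 308], dtype=int32), array([299., 176.,  21.,  17.], dtype=float32), 312.5259146960452)]
```

Call:
apply_moves([
  [0.0,[-0.047,-0.017,0],0],
  [0.0,[-0.047,-0.017,0],0],
  [0.0,[-0.047,-0.017,0],0],
  [0.0,[-0.047,-0.017,0],0],
  [0.0,[-0.047,-0.017,0],0],
  [0.0,[-0.047,-0.017,0],0],
  [0.0,[-0.047,-0.017,0],0],
  [0.0,[-0.047,-0.017,0],0],
  [0.0,[-0.047,-0.017,0],0],
  [0.0,[-0.047,-0.017,0.0],0],
])

```text
time: 1.35
tcp_pos: [0.5637, 0.1723, 0.2306]
tcp_rot: [[-0.94, 0.341, -0.001], [0.341, 0.94, 0.0], [0.001, -0.0, -1.0]]
ft_force: [0.6, 0.6, 0.4]
finger_gap: 0.0001
```

Call:
apply_moves([
  [0.0,[0,0,0.02],0],
  [0.0,[0,0,0.02],0],
  [0.0,[0,0,0],0],
  [0.0,[0,0,0],0],
])

```text
time: 1.85
tcp_pos: [0.5628, 0.1737, 0.1916]
tcp_rot: [[-0.94, 0.341, -0.0], [0.341, 0.94, -0.0], [-0.0, -0.0, -1.0]]
ft_force: [0.3, 0.7, 0.5]
finger_gap: -0.0003
```

```bash
python3 - <<'E'
from rig import bot
from fit import *
s=bot.sense();print(s['time'],s['tcp_pos'],np.round(s['tcp_rot'],3),s['ft_force'],s['finger_gap'])
c=bot.calibration('wrist');print({k:np.round(v,3) for k,v in c.items()})
im=bot.camera('wrist');cv2.imwrite('pics/wrist1.png',im[:,:,::-1])
cv2.imwrite('pics/side1.png',bot.camera('side')[:,:,::-1])
print(proj(np.array([[.5655,.172,.074],[.5725,.171,.074]]),c))
E
```

```text
1.85 [0.56278082 0.17367266 0.19163997] [[-0.94   0.341 -0.   ]
 [ 0.341  0.94  -0.   ]
 [-0.    -0.    -1.   ]] [0.3320906  0.70413461 0.54764335] -0.0002672330069607901
{'mtx': array([[309.225,   0.   , 317.436],
       [  0.   , 309.225, 198.389],
       [  0.   ,   0.   ,   1.   ]]), 'pose': array([[ 0.341, -0.901, -0.27 ,  0.494],
       [ 0.94 ,  0.327,  0.097,  0.197],
       [ 0.001, -0.287,  0.958,  0.335],
       [ 0.   ,  0.   ,  0.   ,  1.   ]])}
[[317.991467   195.33585116]
 [319.62067136 202.84557177]]
```

View pics/wrist1.png

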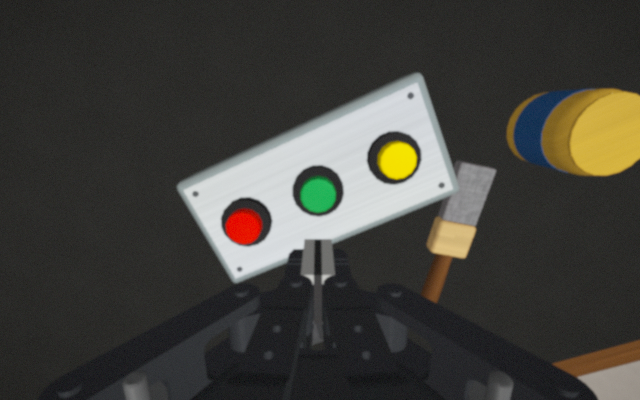

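View pics/side1.png

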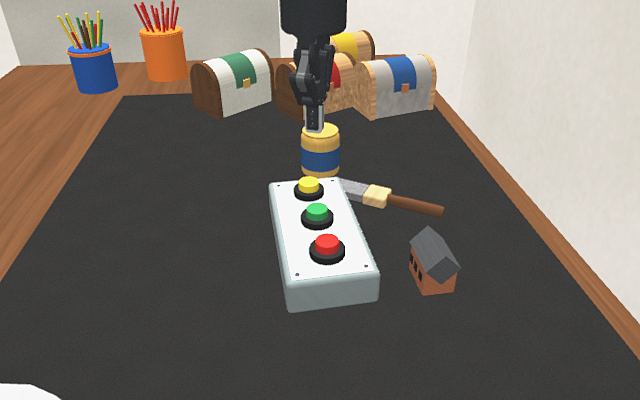

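The wrist view shows green at about (318,195), red (243,227) and yellow (397,160). The two-camera fix (0.5655, 0.172, 0.074) projects to (318.0,195.3) here, so it holds. The shut fingers hang at (318,245) and nothing lies under them except the box.

Call:
apply_moves([
  [0.0,[-0.003,-0.001,0.027],0],
  [0.0,[0,0,0.027],0],
  [0.0,[0,0,0.027],0],
  [0.0,[0,0,0.02],0],
  [0.0,[0,0,0.008],0],
  [0.0,[0,0,0],0],
  [0.0,[0,0,0],0],
])

```text
time: 2.82
tcp_pos: [0.5664, 0.1718, 0.0839]
tcp_rot: [[-0.94, 0.341, 0.003], [0.341, 0.94, 0.0], [-0.002, 0.001, -1.0]]
ft_force: [-0.1, -0.9, -0.3]
finger_gap: 0.0001
```

```bash
python3 - <<'E'
from rig import bot
import cv2
cv2.imwrite('pics/side2.png',cv2.resize(bot.camera('side')[100:300,200:440,::-1],None,fx=3,fy=3))
print(bot.sense()['tcp_pos'],bot.sense()['ft_force'])
E
```

```text
[0.56641129 0.17182757 0.08394853] [-0.55755529 -0.43560328 -0.38355004]
```

View pics/side2.png

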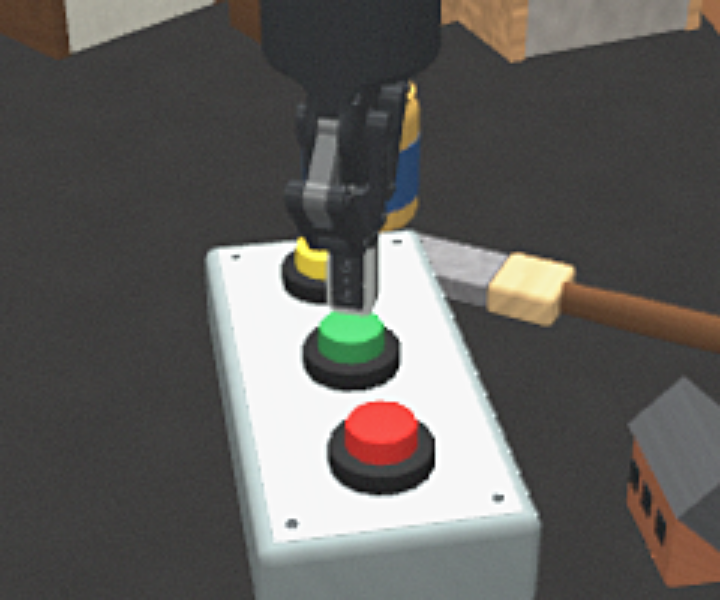

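The fingertips hang just above the green cap, which is at about (352,325) in the crop. Yellow and red are clear. Pressing down now.

Call:
apply_moves([
  [0.0,[0,0,0.005],0],
  [0.0,[0,0,0.003],0],
  [0.0,[0,0,0.003],0],
  [0.0,[0,0,0.002],0],
  [0.0,[0,0,0.002],0],
  [0.0,[0,0,0.0015],0],
  [0.0,[0,0,0],0],
  [0.0,[0,0,0],0],
])

```text
time: 3.88
tcp_pos: [0.5654, 0.1716, 0.0661]
tcp_rot: [[-0.94, 0.341, 0.0], [0.341, 0.94, -0.0], [-0.0, 0.0, -1.0]]
ft_force: [-0.8, -0.1, 4.5]
finger_gap: 0.0001
```

Call:
apply_moves([
  [0.0,[0,0,0.001],0],
  [0.0,[0,0,0],0],
  [0.0,[0,0,0],0],
])

```text
time: 4.25
tcp_pos: [0.5654, 0.1716, 0.066]
tcp_rot: [[-0.94, 0.341, 0.001], [0.341, 0.94, 0.0], [-0.001, 0.0, -1.0]]
ft_force: [-3.1, -0.7, 8.4]
finger_gap: 0.0001
```

```bash
python3 - <<'E'
from rig import bot
import cv2
a=bot.camera('side')[100:300,200:440,::-1];b=bot.camera('scene')[100:300,0:420,::-1]
cv2.imwrite('pics/side3.png',cv2.resize(a,None,fx=3,fy=3));cv2.imwrite('pics/scene3.png',cv2.resize(b,None,fx=1.9,fy=1.9))
print(bot.sense()['time'],bot.sense()['tcp_pos'],bot.sense()['ft_force'])
E
```

```text
4.35 [0.56544744 0.17161433 0.06603733] [-3.73845361 -0.4913178   7.00232087]
```

View pics/side3.png

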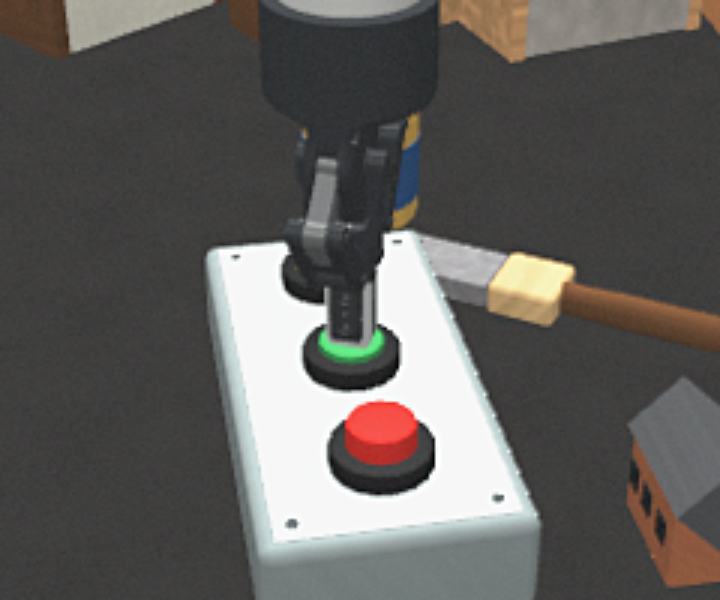

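View pics/scene3.png

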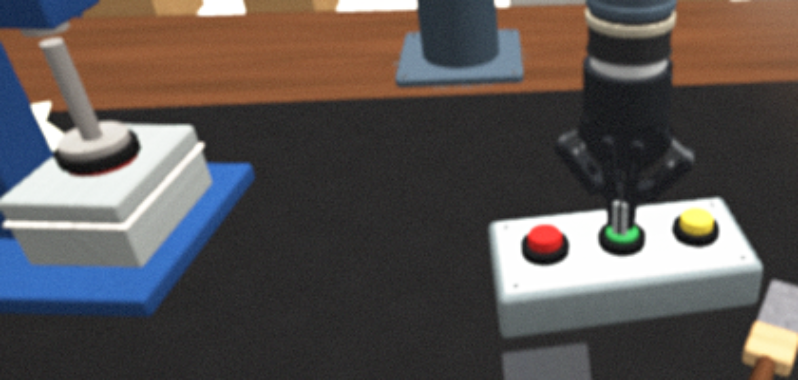

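The side crop shows the green cap lit and sunk at (352,345). The scene crop shows the press pad down on the badge at (97,148), with red (545,240) and yellow (697,222) up. I'll hold for more than 3 s: 28 rows give 3.5 s.

Call:
apply_moves([
  [0.0,[0,0,0],0],
  [0.0,[0,0,0],0],
  [0.0,[0,0,0],0],
  [0.0,[0,0,0],0],
  [0.0,[0,0,0],0],
  [0.0,[0,0,0],0],
  [0.0,[0,0,0],0],
  [0.0,[0,0,0],0],
  [0.0,[0,0,0],0],
  [0.0,[0,0,0],0],
])

```text
time: 5.6
tcp_pos: [0.5654, 0.1716, 0.066]
tcp_rot: [[-0.94, 0.341, 0.001], [0.341, 0.94, 0.0], [-0.001, 0.0, -1.0]]
ft_force: [-3.4, -1.6, 8.1]
finger_gap: -0.0001
```

Call:
apply_moves([
  [0.0,[0,0,0],0],
  [0.0,[0,0,0],0],
  [0.0,[0,0,0],0],
  [0.0,[0,0,0],0],
  [0.0,[0,0,0],0],
  [0.0,[0,0,0],0],
  [0.0,[0,0,0],0],
  [0.0,[0,0,0],0],
  [0.0,[0,0,0],0],
  [0.0,[0,0,0],0],
])

```text
time: 6.85
tcp_pos: [0.5654, 0.1716, 0.066]
tcp_rot: [[-0.94, 0.341, 0.001], [0.341, 0.94, 0.0], [-0.001, 0.0, -1.0]]
ft_force: [-2.6, -0.6, 8.6]
finger_gap: 0.0
```

Call:
apply_moves([
  [0.0,[0,0,0],0],
  [0.0,[0,0,0],0],
  [0.0,[0,0,0],0],
  [0.0,[0,0,0],0],
  [0.0,[0,0,0],0],
  [0.0,[0,0,0],0],
  [0.0,[0,0,0],0],
  [0.0,[0,0,0],0],
])

```text
time: 7.85
tcp_pos: [0.5655, 0.1716, 0.066]
tcp_rot: [[-0.94, 0.341, 0.001], [0.341, 0.94, 0.0], [-0.001, 0.0, -1.0]]
ft_force: [-3.1, -0.0, 7.3]
finger_gap: -0.0003
```

Call:
apply_moves([
  [0.0,[0,0,-0.005],0],
  [0.0,[0,0,-0.01],0],
  [0.0,[0,0,-0.02],0],
  [0.0,[0,0,-0.03],0],
  [0.0,[0,0,-0.03],0],
  [0.0,[0,0,-0.03],0],
  [0.0,[0,0,0],0],
  [0.0,[0,0,0],0],
  [0.0,[0,0,0],0],
])

```text
time: 8.98
tcp_pos: [0.5644, 0.1714, 0.1877]
tcp_rot: [[-0.94, 0.341, -0.003], [0.341, 0.94, -0.001], [0.003, -0.002, -1.0]]
ft_force: [0.6, -0.2, 0.7]
finger_gap: -0.0001
```

```bash
python3 - <<'E'
from rig import bot
import cv2
a=bot.camera('side')[100:300,200:440,::-1];b=bot.camera('scene')[100:300,0:420,::-1]
cv2.imwrite('pics/side4.png',cv2.resize(a,None,fx=3,fy=3));cv2.imwrite('pics/scene4.png',cv2.resize(b,None,fx=1.9,fy=1.9))
print(bot.sense()['time'],bot.sense()['tcp_pos'],bot.sense()['ft_force'])
E
```

```text
9.075 [0.56451481 0.17142452 0.18811669] [-0.89064798  0.10762511 -0.02318995]
```

View pics/side4.png

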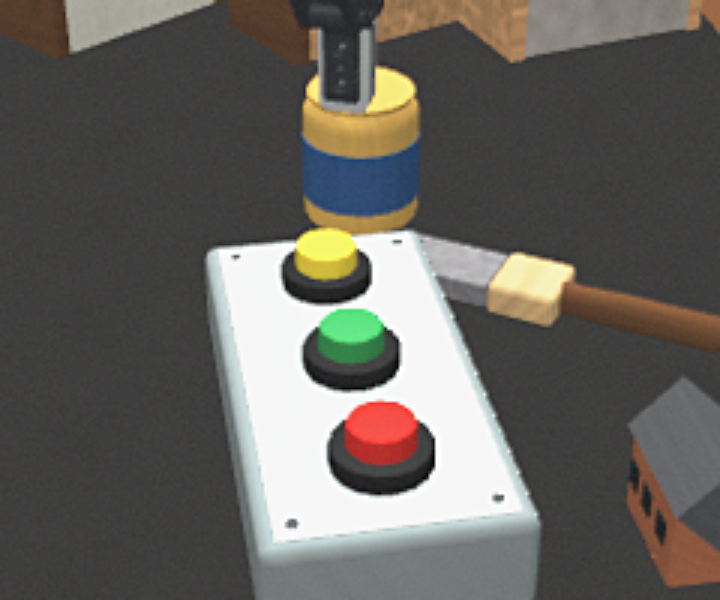

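View pics/scene4.png

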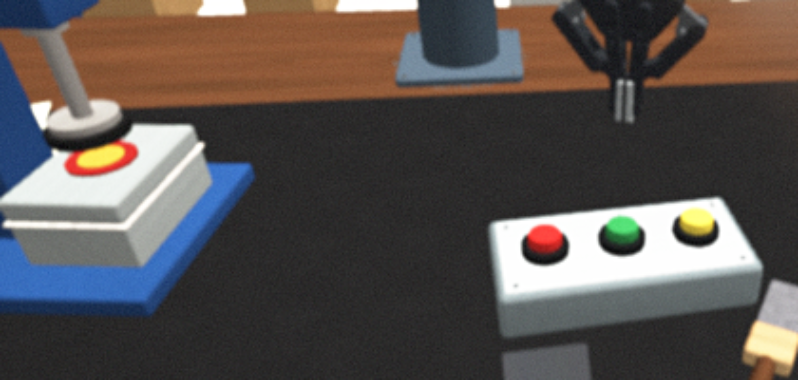

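All three caps are up in both views: side crop green (352,335), yellow (326,255), red (382,430). The press pad is raised above the badge at (90,125), and the gripper is well clear.

```bash
python3 -c "
from rig import bot
print(bot.job_done())"
```

```text
the job is handed in; nothing more can be done
None
```

I pressed the green button fully down with the shut fingertips, kept it down for about 4 s (roughly t = 3.9 to 7.9 s), then lifted the gripper about 120 mm clear. The job is handed in, with the clock at about 9.1 s of the 29 s allowed.

- **During the hold:** the fingertips stayed at z = 0.066 m, which is the 8 mm bottom of the stroke. The force was steady at 7–9 N against the stop. An early picture showed the green cap lit and sunk, and the press pad down on the badge.
- **After release:** the pictures show all three caps up, the press pad raised and the gripper touching nothing. The force reading was back to about zero.
- **Red and yellow:** both were up in the hold picture and again after release, and the fingers never came near them.
- **One disagreement:** the scene and side cameras, taken alone, put the green button about 9 mm apart in x (0.5725 against 0.564). I used their joint fit (0.5655, 0.172), which the wrist camera confirmed to within about a pixel before I pressed.

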